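# Stop the blue inking unit by its bar

### The arm

A 6-joint arm with a two-finger parallel gripper is mounted at the origin on the work surface. World frame = base frame: x ahead of the robot, y to its left, z up, the work surface at z = 0. Lengths are in mm, angles in rad, forces in N, time in s.
With the tool pointing down it reaches from about 275 to 750 mm from the base axis. Payload 10.2 kg.
Tool frame: the origin (TCP) lies at the very end of the fingers, on their centre line; the grasp point (between the pads) lies 19 mm behind it; z points along the fingers, y is the line along which they close (so a half turn about z gives the same grasp; the last joint's range is limited). The gripper opens to 85 mm and grips with 20 to 120 N. Pads are 22 mm wide; open, the fingers measure 114 mm over their backs; the gripper's body (76 mm by 85 mm) begins 54 mm behind the grasp point. The pads swing forward as they close: fully open they stand 13 mm farther back than shut.
Start: joints at [1.097, 0.313, 1.498, -0, 1.331, -0.223], TCP at [130.307, 508.578, 231.294] pointing down, gripper open.
Joint ranges: [-2.94, 2.94], [-0.97, 2.17], [0.19, 2.56], [-1.23, 4.37], [0.02, 3.11], [-2.88, 2.88]. Speed limits (rad/s): [2.39, 2.39, 3.01, 3.14, 3.14, 3.14].

### API

Orientations are given as a unit quaternion [w, x, y, z].
In Python, from rig import ctrl, optics gives the robot as it stands. The module is installed in compiled form; this text tells all that it offers.
- The arm moves only by the shell command python3 -m handwheel 'ROWS' [FORCE]. ROWS is JSON, a list that holds one entry, the list of rows, each a list of 5 numbers: the gripper command: -1 is fully open, 1 is shut, values between are in proportion, then the shift along the world's x, y, z in units of 50 mm (1.0 is 50 mm), then the turn about the world's z in units of 8 degrees (1.0 is 8 degrees). In form: [[[gripper, tx, ty, tz, twist], ...]]. A call has 1 to 10 rows; each row shifts and turns the commanded pose from where the row before left it; what a row does not reach is not made up. A row lasts 1/10 s, in which the tool goes at most 50 mm and 8.59 degrees, less where a joint would pass 70% of its speed; a pose out of reach is approached as far as the arm can. A call is refused whole if a number of a shift passes 1 or a number of a turn 1, either way. A call with a gripper value outside its range is refused whole. The fingers move at their own pace and stop on an object; FORCE is the grip in N (left out, the last holds). Time passes only in rows, so rows that do not move let the fingers close. It gives the time, the measured TCP pose, the force, the opening and the grip force at its end, in the units of the state.
- ctrl.sense(): the state, without advancing time (a new reading comes with each control period).
- optics.capture(name): name is "side" or "top"; returns a dict with "img" (480x640x3 uint8, blue, green, red), "K" (3x3 intrinsics, pixels), "R" (3x3) and "t" (3): a world point X has camera coordinates R X + t. Camera axes: x right, y down, z forward; pixel columns grow to the right and rows downward; lengths in mm; the calibration is good to about 2 mm. A picture is of the moment at which its call begins. There is no depth.
- ctrl.finish_job(): hands the job in; it is judged then, once.
The state is a dict: "time_s": time; "joints": joint angles; "dq": joint speeds; "tau": joint torques, N m; "eef_pos": TCP position; "ee_rot": TCP orientation; "force": force on the tool from outside, world axes, zero at the start; "wrist_torque": the same for the moment, N m; "grip_width": opening from 0.0 (shut) to 1.0 (fully open); "grip_force": force on a finger pad.
Only numpy, scipy, OpenCV 4.12 (cv2) and the standard library are available. Lean on these libraries where they do the work, as an engineer would, in place of code of your own. Each camera call takes 0.05 s, during which the arm holds its last target. There are 200 camera calls.

### The job

In this letterpress shop, stop the bench inking unit with the blue rollers: push its red stop bar fully down from above, pressing near the middle of the bar so that both ends go down evenly and the bar never goes askew. Then let go of it. Leave the bar of the yellow-roller unit up, and do not disturb the ink tin.

Things in the scene. Friction and masses are not known exactly. Their poses are not given: they have to be found in the camera images.
- blue_bar (a joint): Hinge (rad) of the red stop bar of the inking unit with two BLUE rollers: 0 fully up, 0.2 fully down on its stop; starts at 0 to 0.03. Hinge line parallel to the bar, 85 mm behind it towards the rollers: the bar sinks 17 mm in all. About 10 N moves it; it stays where left. Off-middle pushes twist it askew against a spring of 14 N m/rad (2 degrees for 10 N, 50 mm off).
- blue_bar_mid (a point): Middle of that red bar's top face, where to press. Bar 240 x 24 x 14 mm, top 72 mm above the table when up, open from above; free space below it to the base plate (20 mm high). x: across the bar to the rollers, y: along the bar, z: up. Unit: grey, 240 x 270 mm, 85 mm high; rollers 170 mm long, tops 68 mm high, the first 81 mm clear of the bar.
- yellow_bar (a joint): Hinge of the like red bar of the other unit, alike in all but its YELLOW rollers. Same meaning: 0 fully up, 0.2 fully down. To be left alone.
- ink_tin_mid (a point): Centre, half-way up, of a loose round ink tin, 75 mm across and 52 mm high, steel with a black band, standing on the table beside one of the units. To be left alone.

How it is judged:
By the outcome, as a careful person would: the job done as asked, in the order asked, and still so for the second after the job is handed in, with the robot touching nothing.
It also fails if it takes over 29 s, if anything falls off the work surface, if the arm or the gripper's body presses on something with over 40 N, if the wrist force passes 120 N, or if a joint passes its speed limit or range.

## Working session

There is one attempt and no reset: what is moved stays moved. The work goes in short steps, Python scripts to look and compute and a shell command to move; the robot and the scene stay as the last step left them, time stands still between calls to the robot, and variables do not carry over. Pictures are saved under pics/ and viewed, at most 10 in all, crops included, and the job is handed in when it is done.

```bash
mkdir -p pics; python3 - <<'E'
from rig import ctrl, optics
import cv2
for n in("top","side"):
    c=optics.capture(n); cv2.imwrite(f"pics/{n}1.png",c["img"]); print(n,c["K"],c["R"],c["t"])
s=ctrl.sense(); print(s["time_s"],s["eef_pos"],s["ee_rot"],s["force"])
E
```

```text
top [[624.82708979   0.         325.02657848]
 [  0.         624.82708979 240.57752979]
 [  0.           0.           1.        ]] [[ 2.23805258e-03 -9.99997150e-01 -8.30916247e-04]
 [-9.92224154e-01 -2.11725186e-03 -1.24445754e-01]
 [ 1.24443640e-01  1.10297131e-03 -9.92226065e-01]] [ -27.3281257   552.90156531 1819.27759621]
side [[473.59499213   0.         317.56497835]
 [  0.         473.59499213 235.99500303]
 [  0.           0.           1.        ]] [[ 0.98356694 -0.18052967  0.00226072]
 [-0.09026371 -0.5025447  -0.85982631]
 [ 0.15636027  0.84549267 -0.51058163]] [-525.50865763  104.78588714 1172.36125197]
0.1 [130.19249999 508.3645142  230.77968184] [-2.08535128e-04  1.25068512e-01  9.92147926e-01 -5.63430150e-04] [-0.45397449 -0.05551573  0.30978984]
```

View pics/top1.png

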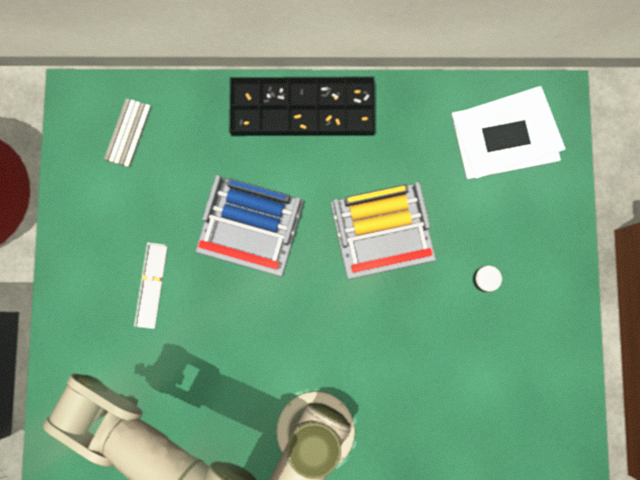

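View pics/side1.png

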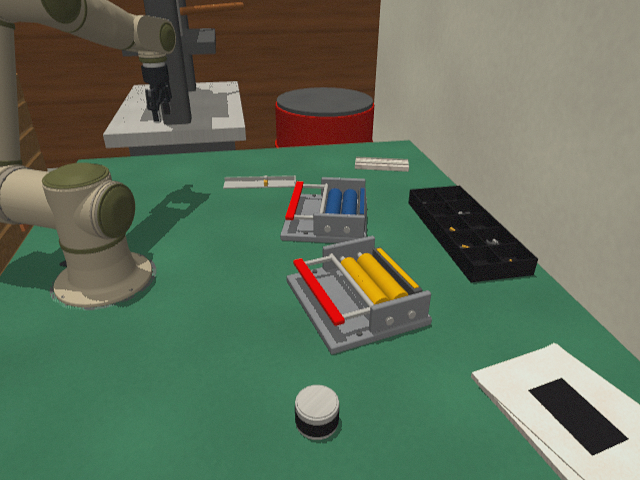

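The top view shows the blue unit on the left, with its bar from about (200,246) to (279,266). The yellow unit is on the right and the tin is at (488,279), well clear. In the side view the blue bar runs from (290,218) to (300,184). Next I'll measure the bar in both views.

```bash
cat > h.py <<'E'
from rig import ctrl, optics
import cv2, numpy as np
def red(img):
    b,g,r=[img[...,i].astype(int) for i in range(3)]
    return ((r>150)&(g<70)&(b<70)).astype(np.uint8)
def ray(c,u,v,z):
    C=-c["R"].T@c["t"]; d=c["R"].T@np.linalg.inv(c["K"])@[u,v,1.]
    return C+d*(z-C[2])/d[2]
def bar(name,z,box):
    c=optics.capture(name); m=red(c["img"]); k=np.zeros_like(m); x0,y0,x1,y1=box; k[y0:y1,x0:x1]=1; m&=k
    q=cv2.findContours(m,cv2.RETR_EXTERNAL,cv2.CHAIN_APPROX_NONE)[0]; q=max(q,key=cv2.contourArea)
    P=np.array([ray(c,u,v,z)[:2] for u,v in q[:,0,:]],np.float32)
    return c,q,P,cv2.minAreaRect(P)
E
python3 - <<'E'
from h import *
for n,b in(("top",(190,230,300,285)),("side",(270,170,310,230))):
    c,q,P,r=bar(n,71,b); p=cv2.boxPoints(r); print(n,r,"\n",p)
    R=cv2.minAreaRect(q); print(R)
    if n=="top": T=(c,R[0])
    else: S=(c,R[0])
A=[];B=[]
for c,(u,v) in(T,S):
    M=c["K"]@np.c_[c["R"],c["t"]]
    for k,w in((0,u),(1,v)): A.append((w*M[2]-M[k])[:3]);B.append(-(w*M[2]-M[k])[3])
print("tri",np.linalg.lstsq(np.array(A),np.array(B),rcond=None)[0])
E
```

```text
top ((539.35400390625, 310.6293640136719), (24.11326789855957, 3.5297207832336426), 76.07095336914062) 
 [[534.7388  299.35208]
 [538.1647  298.5024 ]
 [543.96924 321.90665]
 [540.54333 322.75632]]
((209.14707946777344, 243.4117889404297), (8.246211051940918, 1.212678074836731), 14.03624439239502)
side ((505.46160888671875, 221.38552856445312), (242.10711669921875, 22.19614028930664), 74.24787902832031) 
 [[461.91718  107.890976]
 [483.27972  101.86525 ]
 [549.00604  334.88007 ]
 [527.6435   340.90582 ]]
((294.1810607910156, 199.71669006347656), (7.623405456542969, 38.506858825683594), 17.650123596191406)
tri [535.39794121 321.51638241  16.16654009]
```

```bash
sed -i 's/return ((r>150).*/return ((r>120)\&(r-np.maximum(g,b)>80)).astype(np.uint8)/' h.py
python3 - <<'E'
from h import *
D=[]
for n,b in(("top",(190,230,300,285)),("side",(270,170,310,230))):
    c,q,P,r=bar(n,71,b); print(n,r); print(cv2.boxPoints(r).round(1).tolist())
    D.append((c,cv2.minAreaRect(q)[0]))
A=[];B=[]
for c,(u,v) in D:
    M=c["K"]@np.c_[c["R"],c["t"]]
    for k,w in((0,u),(1,v)): A.append((w*M[2]-M[k])[:3]);B.append(-(w*M[2]-M[k])[3])
print("tri",np.linalg.lstsq(np.array(A),np.array(B),rcond=None)[0])
E
```

```text
top ((508.40081787109375, 226.06851196289062), (240.96731567382812, 24.34665870666504), 74.19143676757812)
[[463.8999938964844, 113.5], [487.29998779296875, 106.80000305175781], [552.9000244140625, 338.70001220703125], [529.5, 345.29998779296875]]
side ((504.42779541015625, 216.58071899414062), (254.39071655273438, 22.699607849121094), 74.35887908935547)
[[459.20001220703125, 97.19999694824219], [481.1000061035156, 91.0], [549.7000122070312, 336.0], [527.7999877929688, 342.1000061035156]]
tri [507.69223139 227.3830419   60.85526565]
```

The bar measures 241 x 24 mm at z about 72, as it should, with its middle at about (507,225) and its axis at 74.2°. The tool's y axis is at 75.6°, already along the bar. I'll close the fingers and move above it.

```bash
python3 -m handwheel '[[[1,0.6,-0.46,0,-0.1],[1,0.6,-0.46,0,-0.08],[1,0.6,-0.46,0,0],[1,0.6,-0.46,0,0],[1,0.6,-0.46,0,0],[1,0.6,-0.46,0,0],[1,0.6,-0.46,0,0],[1,0.6,-0.46,0,0],[1,0.6,-0.46,0,0],[1,0.6,-0.46,0,0]]]' 60
```

```text
time_s: 1.3
eef_pos: [431.4, 277.4, 231.3]
ee_rot: [0.0, 0.138, 0.99, 0.0]
force: [0.7, 0.4, -0.1]
grip_width: -0.003
grip_force: 0.0
```

```bash
python3 -m handwheel '[[[1,0.5,-0.35,0,0],[1,0.5,-0.35,0,0],[1,0.5,-0.35,-0.2,0],[1,0,0,-0.6,0],[1,0,0,-0.6,0],[1,0,0,-0.6,0],[1,0,0,-0.4,0],[1,0,0,0,0],[1,0,0,0,0]]]'
python3 - <<'E'
from h import *
for n in("top","side"):
    c=optics.capture(n); b=(150,150,350,300) if n=="top" else (220,100,400,250)
    x0,y0,x1,y1=b; cv2.imwrite(f"pics/{n}2.png",cv2.resize(c["img"][y0:y1,x0:x1],None,fx=4,fy=4))
    for P in(ctrl.sense()["eef_pos"],[507,225,72]):
        p=c["K"]@(c["R"]@np.array(P)+c["t"]); print(n,(p[:2]/p[2]-[x0,y0])*4)
print(ctrl.sense()["eef_pos"],ctrl.sense()["force"])
E
```

```text
time_s: 2.2
eef_pos: [505.6, 226.2, 112.0]
ee_rot: [0.0, 0.138, 0.991, 0.0]
force: [-0.3, -0.1, 0.7]
grip_width: 0.003
grip_force: 0.0
top [343.69989173 413.70615131]
top [353.39405006 418.0697617 ]
side [296.74380982 336.73652256]
side [299.53008901 387.64472514]
[506.03524348 226.26357866 112.74809947] [ 0.01519454 -0.70847129  1.30287412]
```

View pics/side2.png

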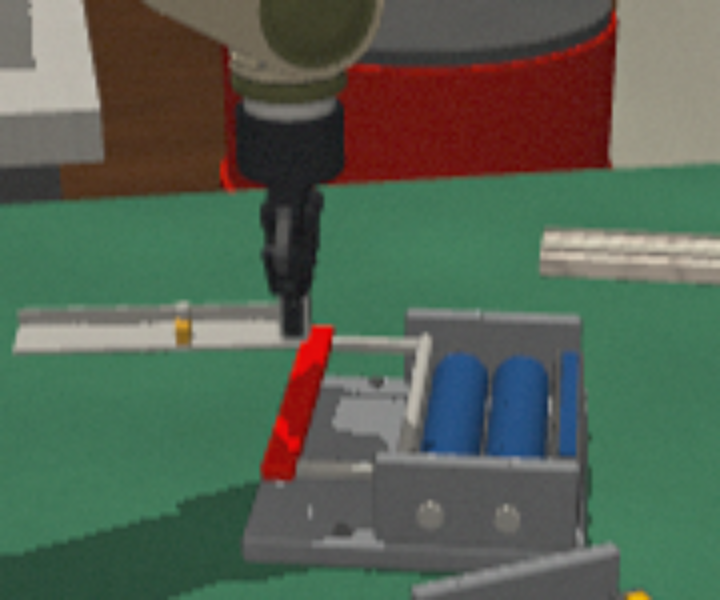

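View pics/top2.png

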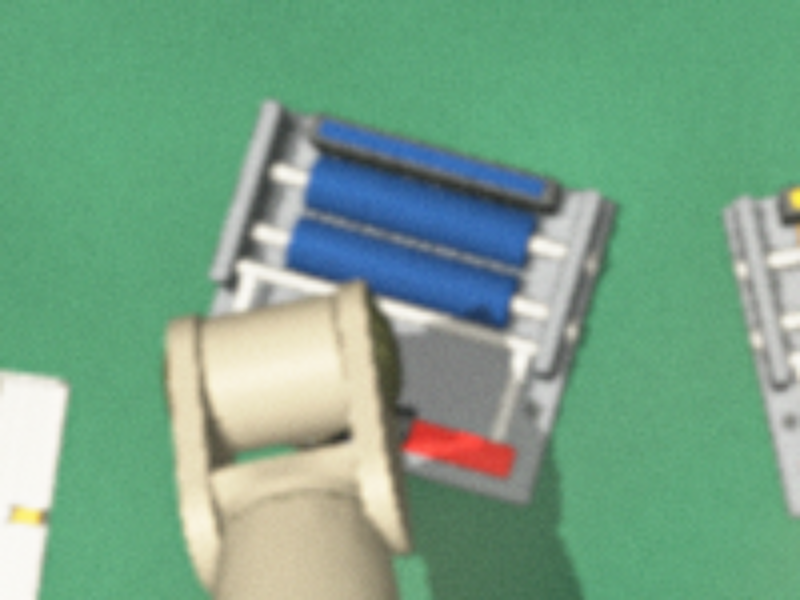

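The side crop shows the fingertips at (293,335), above the bar. The bar runs from (322,328) to (278,478), and its projected middle at (300,388) falls on the bar. The top crop shows the wrist over the bar with nothing else near. Descending.

```bash
python3 -m handwheel '[[[1,0.02,-0.02,-0.3,0],[1,0,0,-0.3,0],[1,0,0,-0.1,0],[1,0,0,-0.04,0],[1,0,0,-0.04,0],[1,0,0,-0.04,0],[1,0,0,-0.04,0]]]'
```

```text
time_s: 3.0
eef_pos: [506.7, 225.3, 69.5]
ee_rot: [0.001, 0.137, 0.991, 0.0]
force: [-5.0, -0.7, 11.9]
grip_width: -0.004
grip_force: 5.4
```

```bash
python3 -m handwheel '[[[1,0,0,-0.04,0],[1,0,0,-0.04,0],[1,0,0,-0.04,0],[1,0,0,0,0]]]'; python3 -c "
from rig import ctrl
s=ctrl.sense();print(s['wrist_torque'])"
```

```text
time_s: 3.4
eef_pos: [506.4, 225.4, 63.4]
ee_rot: [0.0, 0.137, 0.991, 0.0]
force: [-4.8, -0.4, 8.3]
grip_width: -0.001
grip_force: 4.3
[ 0.01820276  0.62193046 -0.05597958]
```

The bar is moving at about 10 N, as expected. I'll check for skew in the side view at this point, then carry on to the stop.

```bash
python3 -m handwheel '[[[1,0,0,-0.04,0],[1,0,0,-0.04,0],[1,0,0,-0.02,0],[1,0,0,0,0]]]'
```

```text
time_s: 3.8
eef_pos: [506.4, 225.4, 58.5]
ee_rot: [0.0, 0.137, 0.991, 0.0]
force: [-4.4, 0.2, 8.1]
grip_width: -0.003
grip_force: 4.6
```

```bash
python3 -m handwheel '[[[1,0,0,-0.02,0],[1,0,0,-0.02,0],[1,0,0,0,0]]]'
```

```text
time_s: 4.1
eef_pos: [506.5, 225.3, 56.6]
ee_rot: [0.0, 0.137, 0.991, 0.0]
force: [-4.4, -1.5, 10.1]
grip_width: -0.001
grip_force: 4.8
```

```bash
python3 -m handwheel '[[[1,0,0,-0.02,0],[1,0,0,0,0]]]'
```

```text
time_s: 4.3
eef_pos: [506.6, 225.3, 55.6]
ee_rot: [0.001, 0.137, 0.991, 0.0]
force: [-3.6, 0.1, 9.4]
grip_width: 0.003
grip_force: 4.8
```

```bash
python3 -m handwheel '[[[1,0,0,-0.02,0],[1,0,0,0,0]]]'
```

```text
time_s: 4.5
eef_pos: [506.7, 225.4, 55.2]
ee_rot: [0.001, 0.137, 0.991, 0.0]
force: [-6.2, -0.8, 15.2]
grip_width: -0.002
grip_force: 7.6
```

```bash
python3 -m handwheel '[[[1,0,0,-0.02,0],[1,0,0,0,0]]]'
```

```text
time_s: 4.7
eef_pos: [506.8, 225.5, 54.8]
ee_rot: [0.001, 0.137, 0.991, 0.0]
force: [-8.0, -1.3, 20.0]
grip_width: -0.002
grip_force: 10.6
```

```bash
python3 -m handwheel '[[[1,0,0,-0.01,0],[1,0,0,0,0]]]'
```

```text
time_s: 4.9
eef_pos: [506.8, 225.5, 54.6]
ee_rot: [0.001, 0.137, 0.991, 0.0]
force: [-9.5, -1.3, 23.3]
grip_width: 0.001
grip_force: 12.2
```

The force is climbing with almost no travel, so the bar is on its stop. Now lift straight off and back away.

```bash
python3 -m handwheel '[[[1,0,0,-0.01,0],[1,0,0,0,0],[1,0,0,0.06,0],[1,0,0,0.2,0],[1,0,0,0.6,0],[1,0,0,0.6,0],[1,0,0,0.6,0],[1,-0.3,0.3,0.6,0],[1,-0.6,0.5,0,0],[1,-0.6,0.5,0,0]]]'
python3 -m handwheel '[[[1,-0.6,0.5,0,0],[1,-0.6,0.5,0,0],[1,-0.6,0.5,0,0],[1,-0.6,0.5,0,0],[1,-0.6,0.5,0,0],[1,0,0,0,0],[1,0,0,0,0]]]'
python3 - <<'E'
from h import *
for n,b in(("top",(190,230,300,285)),("side",(270,170,310,230))):
  for z in (54,71):
    c,q,P,r=bar(n,z,b); print(n,z,r)
  x0,y0,x1,y1=(220,150,450,320)
  if n=="side": cv2.imwrite("pics/side3.png",cv2.resize(c["img"][y0:y1,x0:x1],None,fx=3,fy=3))
# ends of the bar by two views: triangulate
E
```

```text
time_s: 5.9
eef_pos: [430.9, 290.6, 185.7]
ee_rot: [0.001, 0.138, 0.99, 0.001]
force: [0.7, -0.2, 0.3]
grip_width: 0.003
grip_force: 0.0
time_s: 6.6
eef_pos: [281.1, 415.4, 184.8]
ee_rot: [0.0, 0.137, 0.991, 0.0]
force: [0.5, -0.6, 0.5]
grip_width: 0.002
grip_force: 0.0
top 54 ((509.22552490234375, 226.27810668945312), (240.17654418945312, 24.38684844970703), 74.3553695678711)
top 71 ((507.38946533203125, 223.93399047851562), (237.95904541015625, 24.69618034362793), 74.05065155029297)
side 54 ((505.70556640625, 217.31394958496094), (251.14923095703125, 23.082767486572266), 74.20625305175781)
side 71 ((501.3561706542969, 183.87530517578125), (244.43475341796875, 22.465641021728516), 74.20626831054688)
```

View pics/side3.png

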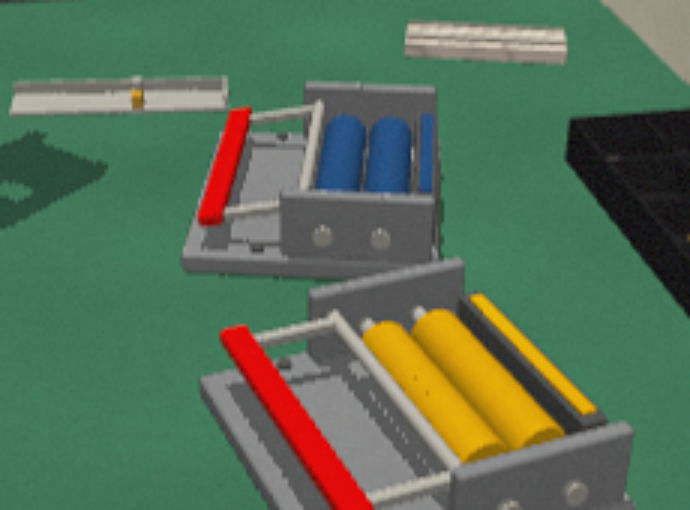

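The side crop shows the blue bar lowered and level along its length, from (240,112) to (212,218), with the yellow bar still up. The measured drop is about 17 mm, and the arm is clear of everything.

```bash
python3 -c "
from rig import ctrl
print(ctrl.finish_job())"
```

```text
the job is handed in; nothing more can be done
None
```

I pushed the blue unit's stop bar down about 17 mm onto its stop, pressing at its middle so it stayed level, then let go. The yellow bar is still up, the arm stayed well clear of the ink tin, and the job is handed in.

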